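# Back a pinched tube carrier out of its feed chute

## Robot

A 6-joint arm with a two-finger parallel gripper is mounted at the origin on a cart in front of the work surface, level with it; the furniture and walls round the work are solid. World frame = base frame: x ahead of the robot, y to its left, z up, the work surface at z = 0. Lengths are in m, angles in rad, forces in N, time in s.
With the tool pointing down it reaches from about 0.275 to 0.725 m from the base axis. Payload 5.6 kg.
Tool frame: the origin (TCP) lies at the very end of the fingers, on their centre line; the grasp point (between the pads) lies env.pinch_z behind it (env.pinch_z is the distance from the TCP to the grasp point, in m); z points along the fingers, y is the line along which they close (so a half turn about z gives the same grasp; the last joint's range is limited). The gripper opens to 85 mm and grips with 20 to 120 N. Pads are 22 mm wide; open, the fingers measure 114 mm over their backs; the gripper's body (76 mm by 85 mm) begins 54 mm behind the grasp point. The pads swing forward as they close: fully open they stand 13 mm farther back than shut.
Start: joints at [1.491, 0.255, 0.108, 0, -1.424, -0.285], TCP at [0.196, 0.514, 0.231] pointing down, gripper open.
Joint ranges: [-2.95, 2.95], [-1.21, 1.97], [-1.09, 1.5], [-2.87, 1.71], [-2.94, -0.07], [-3.05, 3.05]. Speed limits (rad/s): [2.57, 2.57, 3.14, 3.14, 3.14, 3.14].

## Interface

Orientations are given as a unit quaternion [w, x, y, z].
In Python, from station import env gives the robot as it stands. The module is installed in compiled form; this text tells all that it offers.
- The arm moves only by the shell command python3 -m handwheel 'ROWS' [OPENING]. ROWS is JSON, a list of rows, each a list of 6 numbers: the shift along the tool's x, y, z in cm, then the turn, a rotation vector about the tool's x, y, z in rad. A call has 1 to 20 rows; each row shifts and turns the commanded pose from where the row before left it, along the tool's axes as they then stand; what a row does not reach is not made up. A row lasts 1/12 s, in which the tool goes at most 41.7 mm and 7.16 degrees, less where a joint would pass 70% of its speed; a pose out of reach is approached as far as the arm can. A call with a gripper value outside its range is refused whole. OPENING is the closure, from -1 (fully open) to 1 (shut), set as the call begins (- or left out, the last holds). The fingers move at their own pace and stop on an object; the grip force is fixed at half the most. Time passes only in rows, so rows that do not move let the fingers close. It gives the time, the measured TCP pose, the force, the opening and the grip force at its end, in the units of the state.
- env.state(): the state, without advancing time (a new reading comes with each control period).
- env.camera(name): name is "side" or "top"; returns the picture (384x512x3 uint8, blue, green, red); there is no depth.
- env.get_calibration(name): a dict with "mtx" (3x3 intrinsics, pixels), "dist" ([k1, k2, p1, p2, k3] as OpenCV has them; the pictures are not rectified), "rvec" (rotation vector, rad) and "tvec" (3), from world to camera coordinates, as OpenCV has them. Camera axes: x right, y down, z forward; pixel columns grow to the right and rows downward; lengths in m; the calibration is good to about 2 mm. A picture is of the moment at which its call begins. get_calibration takes no time and is no camera call.
- env.finish_job(): hands the job in; it is judged then, once.
Trained networks look in the newest picture that a camera, given by its name, has taken for a name from the list of things; names that differ only in an ending like _2 or _b are one class to them, and where a whole thing is asked for, a point or a joint stands for the part that bears it (a point fixed in the world has none). Each returns a list of dicts, best first, with "confidence" (0 to 1); they miss things now and then, are a little off and sometimes report something else, mostly with a low value. They report only what shows in the picture. A call takes as long as a camera call. They do not tell look-alikes from the thing itself.
- env.silhouettes(thing, camera): "region" (384x512 bool, what is visible of it) and "extent" ([centre column, centre row, width, height] in pixels, round what is visible of it).
The state is a dict: "t": time; "joint_pos": joint angles; "joint_vel": joint speeds; "joint_torque": joint torques, N m; "tool_pos": TCP position; "tcp_rot": TCP orientation; "force": force on the tool from outside, world axes, zero at the start; "ft_torque": the same for the moment, N m; "width": finger opening in m; "gripper_force": force on a finger pad.
Only numpy, scipy, OpenCV 4.12 (cv2) and the standard library are available. Lean on these libraries where they do the work, as an engineer would, in place of code of your own. Each camera call takes 0.05 s, during which the arm holds its last target. There are 200 camera calls.

## Task

A tube carrier has jammed against the sprung brake shoe near the bottom of the feed chute, where lips over its foot flange keep it from being lifted. Nudge it back up the chute until it stands free in the gap in the lips, lift it out there, and set it down upright on the floor of the white tray without dropping it. Leave the waiting carriers in the chute, the carrier already in the tray and the dropper bottle where they are.

Things in the scene. Friction and masses are not known exactly. Their poses are not given: they have to be found in the camera images.
- carrier: The jammed carrier: a round dark grey plastic puck, 60 g, 34 mm high, the lowest of three like ones in the chute. Foot flange 48 mm across and 7 mm high; above it a plain round body 36 mm across to the top, with a 17 mm bore in the top. Pinched between a fixed cheek and the brake shoe. It rests where it is left; it does not slide down by itself. Origin: centre of underside; z: its axis, up.
- chute: Feed chute fixed to the bench: a straight aluminium lane tilted 8 degrees that rises from the white stop block (low end, right) to its open high end (left). Origin: on the bench, under the lane's centre line; x: uphill but level, y: level, across the lane, z: up. The lane itself is described from window; its side walls stand 25.5 mm either side of the centre line.
- window (a point): Middle of the gap in the steel lips, on the lane floor's centre line. Axes of the lane: x uphill along its floor, y level across it, z square to its floor. The lips (underside 9, top 12 mm over the floor) leave a slot 40 mm wide: the body stands up 22 mm through it, the flange cannot be lifted out. They are cut away only at x = -32 to 32 mm: the flange lifts clear when centred at x = -7 to 7 mm.
- brake (a point): Middle of the brake, on the lane floor, 78 mm downhill of the window; axes as there. Fixed white cheek on the -y side, sprung white shoe on the +y side (x = -37 to 37 mm from here, up to 24 mm over the floor), spring bracket to 49 mm out on +y, up to 26 mm. So fingers have room before and behind the carrier, above the slot, which is clear downhill to the stop block, but hardly beside it.
- stop (a point): Uphill face of the white stop block at the lane's low end, on the lane floor's centre line, 162 mm downhill of the window; axes as there. The block is 84 mm wide, 34 mm long and reaches 39 mm above the lane floor; a rubber bumper stands 3.5 mm proud of it, below 10 mm.
- brake_shoe (a joint): Sprung brake shoe, a slide across the lane, in m: 0 = sprung fully inward with nothing under it; about 0.003 while the carrier is pinched. It presses with about 3.5 N, so some 4 to 10 N along the lane move the carrier until it is clear of the shoe.
- tray: The shallow open white tray, fixed on the bench: 170 (x) by 130 (y) by 18 mm high, walls and floor 3 mm thick. Origin: centre of its underside; x, y: along its sides.
- spare: A like carrier that already stands in one half of the tray, to be left there; same size and origin as the jammed one.
- queue_1: First waiting carrier in the chute, about 89 mm uphill of the window, behind a low gate blade (62 mm uphill of the window, below the lips' tops; its black actuator on the +y side, 45 to 79 mm uphill, reaches 16 mm over the lane floor). Same size and origin as the jammed one. To be left alone.
- queue_2: Second waiting carrier, just uphill of the first; same size and origin. To be left alone.
- dropper_bottle: A small white dropper bottle standing loose on the bench on the robot's side of the chute, 26 mm across, 75 mm high; origin: centre of its underside. To be left alone.
Things that resemble listed ones, but are neither listed nor needed, are in the scene too. What is shaped like the carrier but brown is not meant.

How it is judged:
By the outcome, as a careful person would: the job done as asked, in the order asked, and still so for the second after the job is handed in, with the robot touching nothing.
It also fails if it takes over 43 s, if anything falls off the work surface, if the arm or the gripper's body presses on something with over 40 N, if the wrist force passes 120 N, or if a joint passes its speed limit or range.

## Working session

There is one attempt and no reset: what is moved stays moved. The work goes in short steps, Python scripts to look and compute and a shell command to move; the robot and the scene stay as the last step left them, time stands still between calls to the robot, and variables do not carry over. Pictures are saved under pics/ and viewed, at most 10 in all, crops included, and the job is handed in when it is done.

```bash
mkdir -p pics; python3 - <<'E'
from station import env
import cv2,numpy as np
print(env.state()); print(env.pinch_z)
for c in("top","side"):
    im=env.camera(c); cv2.imwrite(f"pics/{c}0.png",im)
    k=env.get_calibration(c); print(c,k)
    for n in("carrier","chute","brake_shoe","tray","dropper_bottle","stop"):
        try:
            for d in env.silhouettes(n,c)[:7]: print(n,round(d["confidence"],2),np.round(d["extent"],1))
        except Exception as e: print(n,e)
E
```

```text
{'t': 0.0, 'joint_pos': array([ 1.49061043e+00,  2.55785970e-01,  1.06983844e-01, -4.84551568e-04,
       -1.42391635e+00, -2.84575826e-01]), 'joint_vel': array([-9.14314461e-04, -6.74272120e-04, -8.39425441e-04, -8.29206274e-04,
        6.51686881e-05,  5.37171415e-04]), 'joint_torque': array([ 9.97164489e-05, -3.86634064e+01,  2.37934828e+01,  5.36495179e+00,
       -6.25970439e-03,  3.81150045e-06]), 'tool_pos': array([0.19597592, 0.51335581, 0.23036557]), 'tcp_rot': array([ 9.80507912e-04,  9.83407704e-01, -1.81406468e-01, -1.40336436e-04]), 'force': array([ 0.87082721,  0.24997721, -0.79572393]), 'ft_torque': array([0.00016314, 0.03792063, 0.0072246 ]), 'gripper_force': 0.0, 'width': 0.08564473102201303}
0.0187
top {'mtx': array([[411.1783956 ,   0.        , 259.33050794],
       [  0.        , 411.1783956 , 192.13575752],
       [  0.        ,   0.        ,   1.        ]]), 'dist': array([-0.04704801,  0.        ,  0.        ,  0.        ,  0.        ]), 'rvec': array([ 2.08213791, -2.13880977,  0.22421976]), 'tvec': array([0.0236036 , 0.51313452, 1.01275401])}
carrier 0.79 [32
[... 418 characters left out ...]
[  0.        ,   0.        ,   1.        ]]), 'dist': array([-0.04051997,  0.        ,  0.        ,  0.        ,  0.        ]), 'rvec': array([ 2.22352262, -0.09405649,  0.07389336]), 'tvec': array([-0.53303617,  0.0697782 ,  0.83842939])}
carrier 0.89 [203.8 270.1  25.8  27.5]
carrier 0.52 [260.6 188.6  19.6  21.3]
carrier 0.24 [259.6 184.8  55.  119.3]
carrier 0.21 [199.6 233.4  16.4  33.9]
chute 0.68 [259.1 185.7  55.2 117.4]
chute 0.57 [270.9 133.1  15.8  21.1]
brake_shoe 0.56 [249.1 188.7  11.3  20.8]
tray 0.88 [297.4 309.8 106.2  78.6]
tray 0.38 [201.1 233.2  13.5  28.3]
dropper_bottle 0.68 [259.6 183.3  52.  119.1]
stop 0.9 [257.  186.9  55.4 111.1]
stop 0.66 [297.8 307.8 103.7  80. ]
```

```bash
python3 - <<'E'
import cv2
a=cv2.imread("pics/top0.png")[120:285,130:410]; cv2.imwrite("pics/t1.png",cv2.resize(a,None,fx=2.85,fy=2.85,interpolation=cv2.INTER_CUBIC))
a=cv2.imread("pics/side0.png")[100:370,150:400]; cv2.imwrite("pics/s1.png",cv2.resize(a,None,fx=2.2,fy=2.2,interpolation=cv2.INTER_CUBIC))
E
```

```text
(no output)
```

View pics/t1.png

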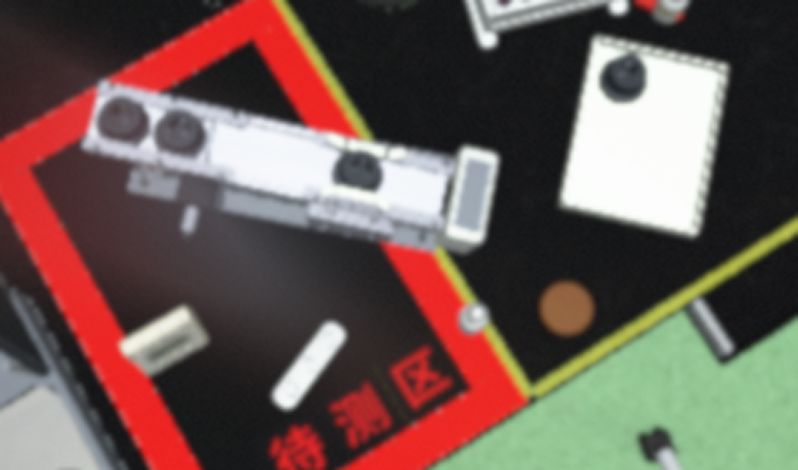

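View pics/s1.png

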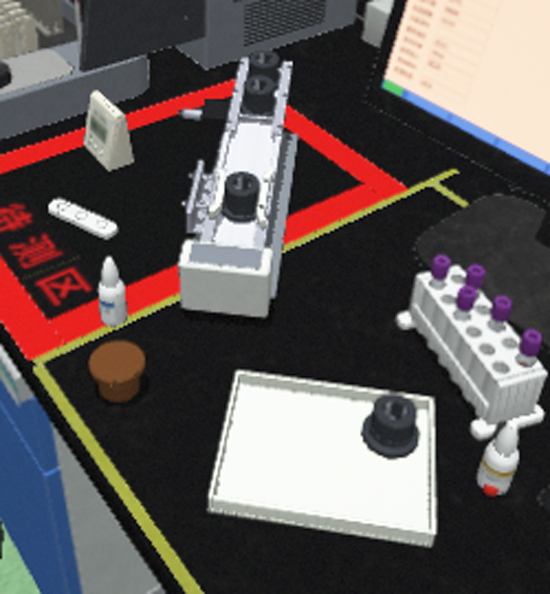

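The top view shows the jammed carrier at about (256,180), the queue at upper left, the stop block at (296,189), the tray at (356,168) with the spare at (348,147), and the bottle at (295,231). The side view shows the same scene from the low end. I'll zoom in once to get exact points.

```bash
python3 - <<'E'
import cv2,numpy as np
from station import env
t=cv2.imread("pics/top0.png");s=cv2.imread("pics/side0.png")
A=cv2.resize(t[145:211,155:310],None,fx=5,fy=5,interpolation=cv2.INTER_CUBIC)
B=cv2.resize(np.rot90(s[120:248,228:292]),None,fx=4,fy=4,interpolation=cv2.INTER_CUBIC)
C=np.zeros((600,800,3),np.uint8);C[:330,:775]=A;C[335:335+256,:512]=B
D=cv2.resize(t[128:208,322:390],None,fx=3,fy=3,interpolation=cv2.INTER_CUBIC);C[335:575,520:724]=D
cv2.imwrite("pics/z1.png",C)
for c in("top","side"):
    k=env.get_calibration(c);R=cv2.Rodrigues(k["rvec"])[0];print(c,(-R.T@k["tvec"]).round(3))
E
```

```text
top [0.29  0.014 1.098]
side [ 0.461 -0.669  0.576]
```

View pics/z1.png

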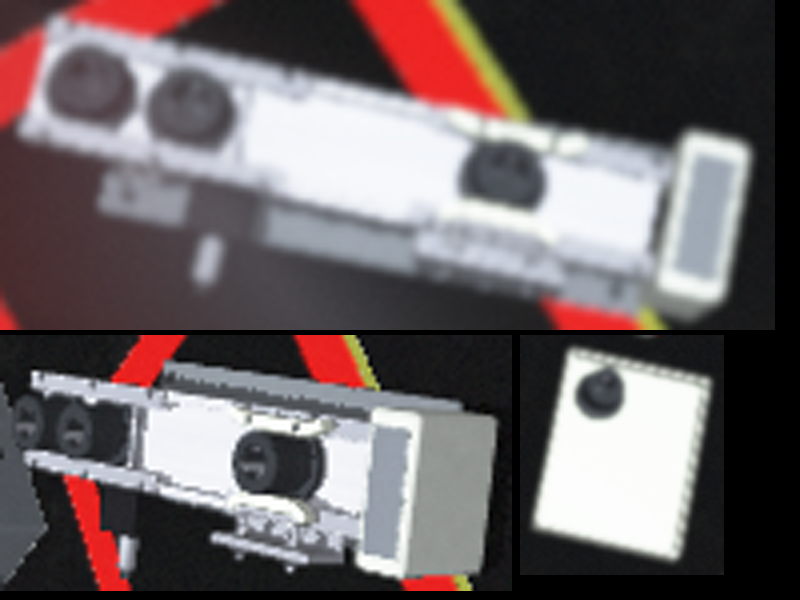

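The crop shows the block's top-face corners, the carrier top (top view ≈(503,165) zoomed, side ≈(252,467)) and the queue tops. Next I'll fit the chute model to these points.

```bash
cat >h.py <<'E'
import cv2,numpy as np
from station import env
from scipy.optimize import least_squares
def proj(P,c):
    k=env.get_calibration(c);return cv2.projectPoints(np.array(P,float).reshape(-1,1,3),k["rvec"],k["tvec"],k["mtx"],k["dist"])[0][:,0]
def ray(uv,c,z):
    k=env.get_calibration(c);R=cv2.Rodrigues(k["rvec"])[0]
    d=R.T@np.append(cv2.undistortPoints(np.array([[uv]],float),k["mtx"],k["dist"])[0,0],1);o=-R.T@k["tvec"];return o+d*(z-o[2])/d[2]
def laneR(yaw,t=np.radians(8)):
    x=np.array([np.cos(yaw)*np.cos(t),np.sin(yaw)*np.cos(t),np.sin(t)]);y=np.array([-np.sin(yaw),np.cos(yaw),0]);return np.stack([x,y,np.cross(x,y)],1)
E
python3 - <<'E'
from h import *
T=lambda X,Y:(155+(X+.5)/5-.5,145+(Y+.5)/5-.5)
S=lambda X,Y:(291.5-.5+.5-(Y-335+.5)/4,120+(X+.5)/4-.5)
mm=1e-3
def pts(s,q2):
    b=[[-162,-42,39],[-196,-42,39],[-196,42,39],[-162,42,39]]
    return b+[[-78+s,0,34],[89,0,34],[89+q2,0,34]]
ot=np.array([T(*p) for p in[(688,131),(750,147),(724,300),(662,285),(503,166),(190,100),(90,77)]])
os_=np.array([S(*p) for p in[(371,408),(414,412),(404,577),(360,567),(252,467),(75,425),(28,421)]])
def res(p):
    W=p[:3]+np.array(pts(p[4]*1e3,p[5]*1e3))*mm@laneR(p[3]).T
    return np.concatenate([proj(W,"top")-ot,proj(W,"side")-os_])
r=least_squares(lambda p:res(p).ravel(),[.35,.1,.06,1.4,0,.05],loss="soft_l1")
p=r.x;print(p.round(4),np.degrees(p[3]));print(res(p).round(1))
R=laneR(p[3]);print("carrier under",p[:3]+R@[-.078+p[4],0,0],"top",p[:3]+R@[-.078+p[4],0,.034],"stop",p[:3]+R@[-.162,0,0])
print("R",R.round(3).tolist())
D=lambda X,Y:(322+(X-520)/3-.33,128+(Y-335)/3-.33)
for q in[(569,349),(711,378),(680,560),(534,527)]:print("tray",ray(D(*q),"top",.018).round(4))
print("spare",ray(D(600,391),"top",.03).round(4),"bottle",ray((130+473/2.85,120+320/2.85),"top",.06))
for d in env.silhouettes("tray","side")[:1]+env.silhouettes("tray","top")[:1]: print(cv2.minAreaRect(np.argwhere(d["region"])[:,::-1].astype(np.float32)))
E
```

```text
[0.5598 0.0944 0.0574 1.3433 0.0048 0.0508] 76.963410176134
[[ 0.1  0. ]
 [ 0.4 -0.2]
 [-0.2  0.6]
 [-0.7  0.6]
 [ 0.1  1.2]
 [ 0.  -0.1]
 [ 0.1 -0.1]
 [ 1.2  0. ]
 [ 0.4  2. ]
 [-0.3  0.1]
 [ 0.2 -1.4]
 [ 1.  -0.2]
 [-1.1 -0.1]
 [ 0.1 -0.1]]
carrier under [0.54349224 0.02385162 0.04721218] top [0.54242485 0.01924169 0.0808813 ] stop [ 0.52365013 -0.06184427  0.03484979]
R [[0.223, -0.974, -0.031], [0.965, 0.226, -0.136], [0.139, 0.0, 0.99]]
tray [ 0.6853 -0.2134  0.018 ]
tray [ 0.6539 -0.3431  0.018 ]
tray [ 0.4841 -0.2994  0.018 ]
tray [ 0.5178 -0.1704  0.018 ]
spare [ 0.6399 -0.2363  0.03  ] bottle [ 0.40603925 -0.08003389  0.06      ]
((300.42108154296875, 307.2498474121094), (104.40330505371094, 66.8895263671875), 9.56009578704834)
((356.0882263183594, 167.85293579101562), (50.21940612792969, 61.933650970458984), 12.528807640075684)
```

```bash
cat >>h.py <<'E'
from scipy.spatial.transform import Rotation as Ro
W=np.array([.5598,.0944,.0574]);L=laneR(1.3433);RT=np.stack([-L[:,1],-L[:,0],-L[:,2]],1)
def go(pos,Rt=RT):
    s=env.state();w,x,y,z=s["tcp_rot"];R=Ro.from_quat([x,y,z,w]).as_matrix()
    print("turn",Ro.from_matrix(R.T@Rt).as_rotvec().round(4),"then shift cm",((Rt.T@(pos-s["tool_pos"]))*100).round(2),"| lane now mm",(L.T@(s["tool_pos"]-W)*1e3).round(1))
lane=lambda x,y,z:W+L@np.array([x,y,z])/1e3
E
python3 -c "
from h import *
go(lane(-73,0,90))"
```

```text
turn [ 0.1394 -0.0096 -0.1371] then shift cm [44.88 42.06  3.68] | lane now mm [347.6 448.8 126.8]
```

```bash
python3 -m handwheel '[[0,0,0,0.07,-0.005,-0.0685],[0,0,0,0.07,-0.005,-0.0685],[1,1,0,0,0,0],[2,2,0,0,0,0],[3,2.8,0.3,0,0,0],[3,2.8,0.3,0,0,0],[3,2.8,0.3,0,0,0],[3,2.8,0.3,0,0,0],[3,2.8,0.3,0,0,0],[3,2.8,0.3,0,0,0],[3,2.8,0.3,0,0,0],[3,2.8,0.3,0,0,0],[3,2.8,0.3,0,0,0],[3,2.8,0.3,0,0,0],[3,2.8,0.3,0,0,0],[3,2.8,0.3,0,0,0],[3,2.8,0.1,0,0,0],[1.9,1.7,0,0,0,0],[1,1,0,0,0,0],[0,0,0,0,0,0]]' -0.35
python3 - <<'E'
from h import *
go(lane(-73,0,40))
for c in("top","side"):cv2.imwrite(f"pics/{c}1.png",env.camera(c))
t=cv2.imread("pics/top1.png")[130:220,190:310];s=cv2.imread("pics/side1.png")[110:250,200:320]
C=np.zeros((560,800,3),np.uint8);C[:300,:400]=cv2.resize(t,(400,300));C[:467,400:]=cv2.resize(s,(400,467));cv2.imwrite("pics/z2.png",C)
E
```

```text
t: 2.47
tool_pos: [0.5415, 0.0083, 0.1346]
tcp_rot: [-0.069, 0.991, -0.116, 0.007]
force: [-0.4, -0.4, 0.3]
width: 0.0574
gripper_force: 0.0
turn [ 0.0011  0.0023 -0.0053] then shift cm [-0.16 -0.34  4.87] | lane now mm [-76.4  -1.6  88.7]
```

View pics/z2.png

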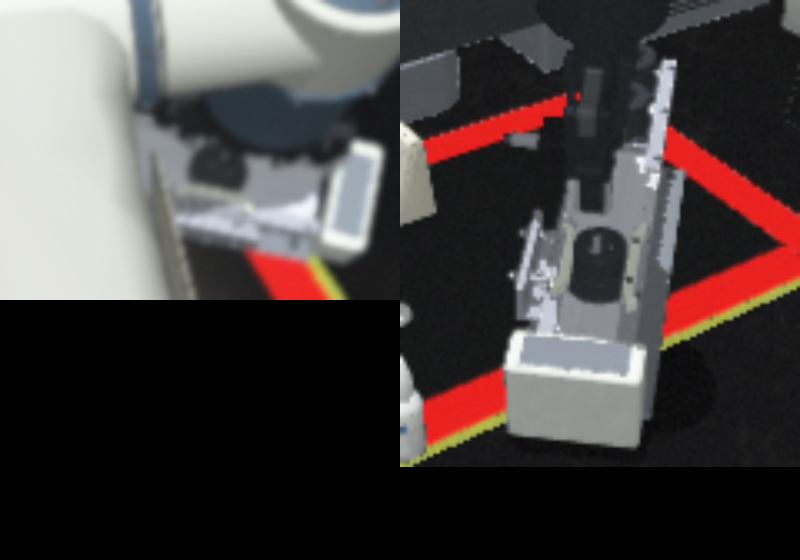

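```bash
python3 - <<'E'
from h import *
f=lambda p,c:proj(lane(*p),c)[0].round(1)
print("finger tip", f((-76-29-14,-1.6,93),"side"),f((-76-29,-1.6,93),"side"),"obs",(258.5,173))
for x in(-78,-73,-70): print(x,"top centre side",f((x,0,34),"side"),"top",f((x,0,34),"top"))
s=cv2.imread("pics/side1.png");C=cv2.resize(s[155:225,225:300],None,fx=8,fy=8,interpolation=cv2.INTER_CUBIC);cv2.imwrite("pics/z3.png",C)
E
```

```text
finger tip [257.4 176.7] [258.4 172.1] obs (258.5, 173)
-78 top centre side [259.1 183.9] top [257.2 179.4]
-73 top centre side [259.4 182.4] top [255.3 179. ]
-70 top centre side [259.6 181.4] top [254.1 178.7]
```

View pics/z3.png

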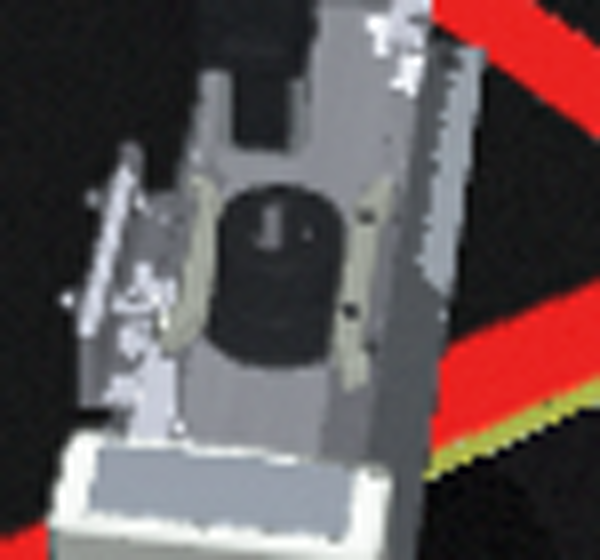

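The carrier top is at (260,182.5) in the side view, which matches the model at x=-73, y≈-1. The finger projects where predicted too, so I'll lower astride the carrier.

```bash
python3 -m handwheel '[[0,-0.34,0,0,0,0],[0,0,1,0,0,0],[0,0,1,0,0,0],[0,0,1,0,0,0],[0,0,1,0,0,0],[0,0,1,0,0,0],[0,0,0.8,0,0,0],[0,0,0.7,0,0,0],[0,0,0.4,0,0,0],[0,0,0.3,0,0,0],[0,0,0,0,0,0],[0,0,0,0,0,0]]'
python3 -c "
from h import *
go(lane(0,-1,16))
s=env.state();print(s['force'])"
```

```text
t: 3.57
tool_pos: [0.544, 0.0245, 0.065]
tcp_rot: [-0.07, 0.991, -0.113, 0.008]
force: [-0.8, 0.1, -0.1]
width: 0.0573
gripper_force: 0.0
turn [-0.0007 -0.0001 -0.    ] then shift cm [ 0.07 -6.99  0.15] | lane now mm [-69.9  -0.3  17.5]
[-0.76753013  0.1466542  -0.1177515 ]
```

```bash
python3 -m handwheel '[[0,0.2,0.1,0,0,0],[0,0,0,0,0,0],[0,0,0,0,0,0],[0,-0.3,0,0,0,0],[0,-0.4,0,0,0,0],[0,-0.4,0,0,0,0],[0,-0.4,0,0,0,0],[0,-0.4,0,0,0,0],[0,-0.4,0,0,0,0],[0,-0.4,0,0,0,0]]' -0.02
python3 -c "
from h import *
go(lane(0,-1,16))"
```

```text
t: 4.4
tool_pos: [0.5489, 0.049, 0.0671]
tcp_rot: [-0.069, 0.991, -0.113, 0.007]
force: [-2.5, -3.4, 0.0]
width: 0.0437
gripper_force: 1.7
turn [-0.      0.0014 -0.0002] then shift cm [ 0.14 -4.48  0.01] | lane now mm [-44.8   0.4  16.1]
```

```bash
python3 -m handwheel '[[0.05,-0.4,0,0,0,0],[0.05,-0.4,0,0,0,0],[0,-0.4,0,0,0,0],[0,-0.4,0,0,0,0],[0,-0.4,0,0,0,0],[0,-0.4,0,0,0,0],[0,-0.4,0,0,0,0],[0,-0.4,0,0,0,0],[0,-0.4,0,0,0,0],[0,-0.4,0,0,0,0],[0,-0.3,0,0,0,0],[0,-0.2,0,0,0,0],[0,-0.1,0,0,0,0],[0,0,0,0,0,0]]'
python3 - <<'E'
from h import *
go(lane(0,-1,16))
for c in("side","top"):cv2.imwrite(f"pics/{c}2.png",env.camera(c))
s=cv2.imread("pics/side2.png");C=cv2.resize(s[135:225,225:300],None,fx=6.5,fy=6.5,interpolation=cv2.INTER_CUBIC);cv2.imwrite("pics/z4.png",C)
print(proj(lane(0,-1,34),"side"))
E
```

```text
t: 5.57
tool_pos: [0.5607, 0.0932, 0.0738]
tcp_rot: [-0.07, 0.991, -0.113, 0.008]
force: [-0.3, -0.5, 0.0]
width: 0.0438
gripper_force: 0.0
turn [-0.0009  0.0001  0.0001] then shift cm [-0.02  0.13  0.04] | lane now mm [ 1.3 -1.2 16.4]
[[263.82940944 161.15312574]]
```

View pics/z4.png

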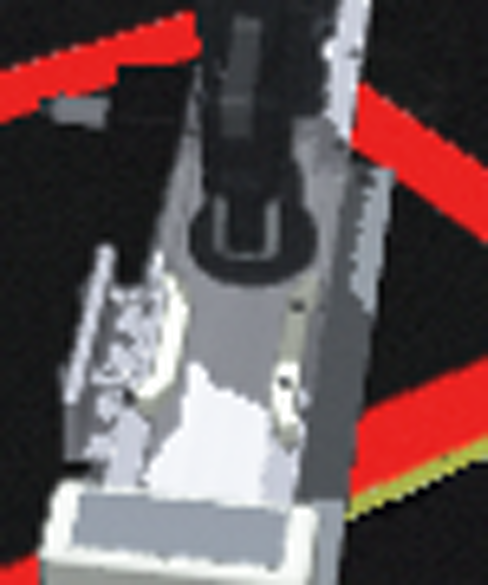

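The flange shows whole, at columns 254–274 with its low edge at row ≈179, so the carrier is in the gap. I'll check its position along the lane, then grip.

```bash
python3 - <<'E'
from h import *
for x in(-6,-3,0,3):print(x,proj([lane(x-24,-1,0),lane(x-24,-1,7),lane(x,23,7),lane(x,-25,7)],"side").round(1).tolist())
E
python3 -m handwheel '[[0,0.1,0.1,0,0,0],[0,0,0,0,0,0],[0,0,0,0,0,0],[0,0,0,0,0,0],[0,0,0,0,0,0],[0,0,0,0,0,0]]' 1
python3 -c "
from h import *
go(lane(0,-1,16))"
```

```text
-6 [[262.1, 180.4], [262.1, 178.2], [253.4, 170.5], [273.4, 172.4]]
-3 [[262.2, 179.6], [262.3, 177.4], [253.6, 169.7], [273.5, 171.5]]
0 [[262.4, 178.7], [262.4, 176.5], [253.7, 168.9], [273.6, 170.7]]
3 [[262.5, 177.9], [262.6, 175.7], [253.9, 168.1], [273.8, 169.9]]
t: 6.17
tool_pos: [0.5609, 0.0922, 0.0736]
tcp_rot: [-0.07, 0.991, -0.113, 0.009]
force: [-2.6, 1.1, 4.6]
width: 0.0338
gripper_force: 59.4
turn [-0.0016 -0.0011  0.0002] then shift cm [-0.06  0.04  0.03] | lane now mm [ 0.4 -1.6 16.3]
```

Gripped and centred at x≈0. Lifting gently.

```bash
python3 -m handwheel '[[0,0,-0.2,0,0,0],[0,0,-0.3,0,0,0],[0,0,-0.4,0,0,0],[0,0,-0.4,0,0,0],[0,0,-0.4,0,0,0],[0,0,-0.5,0,0,0],[0,0,0,0,0,0]]'
python3 -c "
from h import *
go(lane(0,-1,16))"
```

```text
t: 6.75
tool_pos: [0.5604, 0.0891, 0.0957]
tcp_rot: [-0.07, 0.991, -0.113, 0.009]
force: [0.3, 0.7, -0.9]
width: 0.034
gripper_force: 59.7
turn [-0.0013 -0.0015  0.0002] then shift cm [-0.08  0.03  2.27] | lane now mm [ 0.3 -1.8 38.7]
```

```bash
python3 -m handwheel '[[0,0,-0.6,0,0,0],[0,0,-1,0,0,0],[0,0,-1,0,0,0],[0,0,-1,0,0,0],[0,0,-1,0,0,0],[0,0,-0.6,0,0,0]]'
python3 - <<'E'
from h import *
a=L[:,1].copy();z=np.array([0,0,-1.]);x=-a;RV=np.stack([x,np.cross(z,x),z],1)
go(np.array([.541,-.245,.08]),RV)
E
```

```text
t: 7.25
tool_pos: [0.5588, 0.0819, 0.148]
tcp_rot: [-0.07, 0.991, -0.113, 0.009]
force: [-0.6, -0.5, -1.0]
width: 0.034
gripper_force: 59.7
turn [-1.412e-01 -2.000e-03  1.000e-04] then shift cm [ 5.64 32.25  6.8 ] | lane now mm [ 0.3 -1.8 91.5]
```

```bash
python3 -m handwheel '[[0,0,0,-0.047,-0.0007,0],[0,0,0,-0.047,-0.0007,0],[0,0,0,-0.047,-0.0006,0],[0.1,0.7,0,0,0,0],[0.2,1.4,0,0,0,0],[0.4,2.1,0,0,0,0],[0.4,2.3,0,0,0,0],[0.4,2.3,0,0,0,0],[0.4,2.3,0,0,0,0],[0.4,2.3,0,0,0,0],[0.4,2.3,0,0,0,0],[0.4,2.3,0,0,0,0],[0.4,2.3,0,0,0,0],[0.4,2.3,0,0,0,0],[0.4,2.3,0,0,0,0],[0.4,2.3,0,0,0,0],[0.3,2.1,0,0,0,0],[0.3,1.5,0,0,0,0],[0.2,1,0,0,0,0],[0.1,0.5,0,0,0,0]]'
python3 -m handwheel '[[0,0,0.5,0,0,0],[0,0,1.2,0,0,0],[0,0,1.5,0,0,0],[0,0,1.5,0,0,0],[0,0,1,0,0,0],[0,0,0.6,0,0,0],[0,0,0,0,0,0],[0,0,0,0,0,0]]'
python3 - <<'E'
from h import *
a=L[:,1].copy();z=np.array([0,0,-1.]);x=-a;RV=np.stack([x,np.cross(z,x),z],1)
go(np.array([.541,-.245,.0193]),RV);print(env.state()["tool_pos"])
for c in("side","top"):cv2.imwrite(f"pics/{c}3.png",env.camera(c))
t=cv2.imread("pics/top3.png")[120:220,310:400];s=cv2.imread("pics/side3.png")[230:370,230:370]
C=np.zeros((450,800,3),np.uint8);C[:420,:378]=cv2.resize(t,(378,420),interpolation=2);C[:420,380:]=cv2.resize(s,(420,420),interpolation=2);cv2.imwrite("pics/z5.png",C)
E
```

```text
t: 8.92
tool_pos: [0.5391, -0.2472, 0.1461]
tcp_rot: [0.0, 0.993, -0.115, -0.001]
force: [0.0, 1.0, -0.4]
width: 0.0339
gripper_force: 59.8
t: 9.58
tool_pos: [0.5399, -0.2451, 0.0833]
tcp_rot: [0.0, 0.994, -0.113, -0.001]
force: [-0.1, 0.5, -0.6]
width: 0.0338
gripper_force: 59.8
turn [0.001  0.0022 0.0007] then shift cm [ 0.11 -0.04  6.4 ] | lane now mm [-328.4  -57.2   72.3]
[ 0.53987473 -0.24513019  0.08325369]
```

View pics/z5.png

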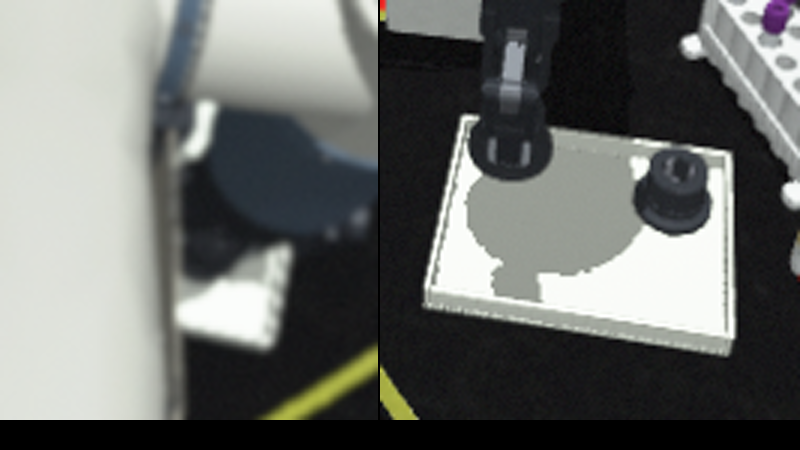

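The carrier hangs level over the free half of the tray, at about (274,285) in the side view, with the spare untouched at (327,295). Lowering in steps.

```bash
python3 -c "
from h import *
for z in(.061,.064,.067,.07):print(z,proj([.535,-.245-.0235,z],'side').round(1),'obs row ~290')"
python3 -m handwheel '[[0,0,0.5,0,0,0],[0,0,0.9,0,0,0],[0,0,1,0,0,0],[0,0,1,0,0,0],[0,0,0.8,0,0,0],[0,0,0.6,0,0,0],[0,0,0.4,0,0,0],[0,0,0.3,0,0,0],[0,0,0.2,0,0,0],[0,0,0,0,0,0],[0,0,0,0,0,0]]'
```

```text
0.061 [[272.1 293.3]] obs row ~290
0.064 [[272.2 292.2]] obs row ~290
0.067 [[272.2 291. ]] obs row ~290
0.07 [[272.3 289.8]] obs row ~290
t: 10.6
tool_pos: [0.5397, -0.2454, 0.0263]
tcp_rot: [0.0, 0.994, -0.113, -0.001]
force: [1.3, -0.1, -0.6]
width: 0.034
gripper_force: 59.8
```

```bash
python3 -m handwheel '[[0,0,0.1,0,0,0],[0,0,0.1,0,0,0],[0,0,0,0,0,0]]'; python3 -m handwheel '[[0,0,0.1,0,0,0],[0,0,0,0,0,0]]'
```

```text
t: 10.85
tool_pos: [0.5395, -0.2453, 0.024]
tcp_rot: [0.0, 0.994, -0.113, -0.001]
force: [-0.4, -0.8, -1.1]
width: 0.0341
gripper_force: 59.8
t: 11.02
tool_pos: [0.5395, -0.2453, 0.0229]
tcp_rot: [0.0, 0.994, -0.113, -0.001]
force: [-0.2, -0.4, -0.8]
width: 0.0336
gripper_force: 59.8
```

```bash
python3 -m handwheel '[[0,0,0.1,0,0,0],[0,0,0.1,0,0,0],[0,0,0,0,0,0]]'; python3 -m handwheel '[[0,0,0.1,0,0,0],[0,0,0,0,0,0]]'
```

```text
t: 11.27
tool_pos: [0.5393, -0.2453, 0.0207]
tcp_rot: [0.0, 0.994, -0.114, -0.001]
force: [-0.5, -0.1, -0.7]
width: 0.0338
gripper_force: 59.8
t: 11.43
tool_pos: [0.5394, -0.2453, 0.0198]
tcp_rot: [0.0, 0.994, -0.113, -0.001]
force: [0.7, 0.1, 0.0]
width: 0.0339
gripper_force: 59.8
```

```bash
python3 -m handwheel '[[0,0,0.1,0,0,0],[0,0,0,0,0,0]]'
```

```text
t: 11.6
tool_pos: [0.5394, -0.2453, 0.0188]
tcp_rot: [0.0, 0.994, -0.113, -0.001]
force: [0.2, 0.3, -0.8]
width: 0.034
gripper_force: 59.8
```

```bash
python3 -m handwheel '[[0,0,0.05,0,0,0],[0,0,0,0,0,0]]'
```

```text
t: 11.77
tool_pos: [0.5395, -0.2453, 0.0184]
tcp_rot: [0.0, 0.994, -0.113, -0.001]
force: [0.5, 0.4, -0.8]
width: 0.0343
gripper_force: 59.8
```

```bash
python3 -m handwheel '[[0,0,0.1,0,0,0],[0,0,0,0,0,0]]'
```

```text
t: 11.93
tool_pos: [0.5396, -0.2453, 0.0176]
tcp_rot: [0.0, 0.994, -0.113, -0.001]
force: [0.1, -0.3, -0.4]
width: 0.0339
gripper_force: 59.8
```

```bash
python3 -m handwheel '[[0,0,0.05,0,0,0],[0,0,0,0,0,0]]'
```

```text
t: 12.1
tool_pos: [0.5396, -0.2454, 0.0176]
tcp_rot: [0.0, 0.994, -0.113, -0.001]
force: [-1.8, 1.4, 4.9]
width: 0.0339
gripper_force: 60.2
```

The force shows contact with the tray floor. Releasing, then straight up.

```bash
python3 -m handwheel '[[0,0,0,0,0,0],[0,0,0,0,0,0],[0,0,0,0,0,0],[0,0,0,0,0,0],[0,0,-0.5,0,0,0],[0,0,-1,0,0,0],[0,0,-1.5,0,0,0],[0,0,-2,0,0,0],[0,0,-2,0,0,0],[0,0,-2,0,0,0],[0,0,-2,0,0,0],[0,0,-1,0,0,0],[0,0,0,0,0,0]]' -0.2
python3 -m handwheel '[[-1,-2,0,0,0,0],[-1,-3,0,0,0,0],[-1,-3,0,0,0,0],[-1,-3,0,0,0,0],[-1,-3,0,0,0,0],[-1,-3,0,0,0,0],[-1,-3,0,0,0,0],[-1,-2,0,0,0,0],[0,0,0,0,0,0]]'
python3 - <<'E'
from h import *
for c in("side","top"):cv2.imwrite(f"pics/{c}4.png",env.camera(c))
s=cv2.imread("pics/side4.png")[100:370,180:380];cv2.imwrite("pics/z6.png",cv2.resize(s,None,fx=2.2,fy=2.2,interpolation=2))
E
```

```text
t: 13.18
tool_pos: [0.5414, -0.2459, 0.1406]
tcp_rot: [0.001, 0.994, -0.113, 0.002]
force: [0.1, -0.2, 0.9]
width: 0.051
gripper_force: 0.0
t: 13.93
tool_pos: [0.5103, -0.0097, 0.1362]
tcp_rot: [-0.0, 0.994, -0.112, -0.002]
force: [-0.8, -0.1, -0.5]
width: 0.0513
gripper_force: 0.0
```

View pics/z6.png

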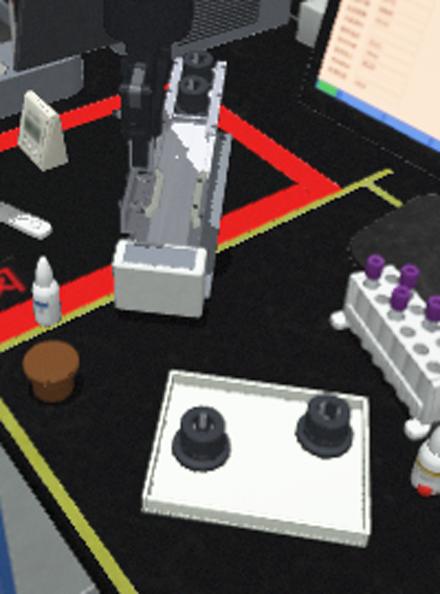

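The carrier stands upright in the tray at zoomed (202,438). The spare, bottle and queue are unmoved and the robot is clear, so I'm handing in.

```bash
python3 -c "
from station import env
print(env.finish_job())"
```

```text
the job is handed in; nothing more can be done
None
```

I pushed the jammed carrier up to the gap, lifted it out and set it upright on the tray floor in about 14 s; the last picture shows it standing there with the spare, waiting carriers and bottle where they were, and the job is handed in (no verdict came back).

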